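# Re-seat the lid of a round pill dispenser in the nightstand drawer

### The job

The lid of the round weekly pill dispenser in the open drawer is twisted and sits high. With a fingertip, push the blue fin round, either way, until the notch in the lid's rim is over the red pin, then press the blue button in the lid's middle until the lid is seated fully home, and draw back. Do not pinch the fin or lift the lid, and leave everything else in the drawer where it lies.

Things in the scene. Friction and masses are not known exactly. Their poses are not given: they have to be found in the camera images.
- nightstand: Wooden nightstand beyond the table, its top drawer pulled half open towards the robot and fixed so. Origin: middle of the open part, at table height. Its x runs from the drawer's front (nearer the robot) to the nightstand. Inside, the open drawer spans x -156 to +156 mm, y -270 to +270 mm; floor 14 mm, side walls' top 86 mm, front panel's top 112 mm, nightstand's top board 127 mm above the origin (board from x = +180 mm).
- dispenser: Round weekly pill dispenser, fixed to the drawer floor: grey drum 148 mm across, 32 mm high, with seven coloured dots on its top edge and a red pin. Origin: centre of its underside; z up; the red pin lies along +x. The drum may stand at any yaw.
- pin_tip (a point): Point on the red pin's axis, 50.5 mm out from the dispenser's axis and 35.5 mm above the dispenser's underside. The pin is a round bar 7 mm thick that lies radially on the drum's top edge, from 49 mm out to a red end block at 73 mm out; its outer part shows beyond the lid's rim, its inner part is under the raised lid (tops 39 and 40 mm above the dispenser's underside).
- lid (a joint): Turn of the lid about the dispenser's vertical axis, rad, anticlockwise seen from above; the notch is over the pin at 0 and at any whole turn (6.283). It turns freely either way with light friction (0.02 Nm) and stays where it is left. Elsewhere the lid cannot go down more than 1 to 2 mm, as the pin blocks it.
- press (a joint): Height of the lid, m: 0 as found (raised), -0.008 fully seated; above 0 it is being lifted off. A stiff push fit without spring: it moves under 4 N and stays where it is left.
- notch (a point): Middle of the notch in the lid's rim, on the lid's underside, 50.5 mm from the axis. The lid is a white disc 116 mm across, 8 mm thick, its top 48 mm above the dispenser's underside when raised and 40 mm when seated. The notch is 14 mm wide and 14 mm deep radially, open to the outside.
- fin (a point): Middle of the top edge of the blue fin, 43 mm from the axis, on the side of the lid opposite to the notch. The fin is a radial upright wall 28 mm long (29 to 57 mm from the axis), 10 mm thick, 17 mm high over the lid's top (the upper 3 mm only 4 mm thick). Push it on either flat side.
- hub (a point): Centre of the top of the flat blue button in the lid's middle, on the axis, 32 mm across and 4 mm higher than the lid's top: the place to press. It is part of the lid and turns and sinks with it.
- fin_left: The fin's side plate on its clockwise side (seen from above): pushed there, the lid turns anticlockwise. 28 x 3 x 14 mm, part of the lid. Its origin is not on the plate but on the lid's axis, at the lid's underside, with x towards the notch.
- fin_right: The fin's other side plate, on its anticlockwise side: pushed there, the lid turns clockwise. Origin and axes as for fin_left. Both plates pressed at once by the fingers counts as pinching.
- cuff_case: Bystander, loose: white plastic blood pressure cuff case, 140 x 90 x 47 mm, origin at the centre of its underside.
- ring_dish: Bystander, loose: pink ceramic ring dish, 64 mm across, 18 mm high, origin at the centre of its underside.
- eraser: Bystander, loose: off-white rubber eraser, 40 x 20 x 12 mm, origin at the centre of its underside.
- tweezer: Bystander, loose: silver tweezer, 95 mm long along its x, 14 mm wide, 5 mm thick, origin at the centre of its underside.

How it is judged (in metres and radians):
On the way:
1. the lid's notch is turned over the pin (horizontal distance between notch and pin_tip below 0.005 m).
At the end, for the whole second after the job is handed in: The notch is over the pin (within 5 mm), the lid is seated home (down at least 6.5 of its 8 mm), and the cuff case, ring dish, eraser and tweezer are each within 20 mm of where they started (horizontal distance between notch and pin_tip below 0.005 m and value of joint press between -0.0095 and -0.0065 m and distance of each of cuff_case, ring_dish, eraser, tweezer from where it was at the start of the episode below 0.02 m); the robot touches nothing.
It fails at once if the lid is lifted more than 3 mm (value of joint press above 0.003 m).
It fails at once if the fin is pinched between the fingers (contact force between the fingers and fin_left above 1 N and contact force between the fingers and fin_right above 1 N).
It fails at once if a bystander is moved or lifted by more than 20 mm (distance of any of cuff_case, ring_dish, eraser, tweezer from where it was at the start of the episode above 0.02 m).
It also fails if it takes over 48 s, if anything falls off the work surface, if the arm or the gripper's body presses on something with over 40 N, if the wrist force passes 120 N, or if a joint passes its speed limit or range.

### The arm

A 6-joint arm with a two-finger parallel gripper is mounted at the origin on the work surface. World frame = base frame: x ahead of the robot, y to its left, z up, the work surface at z = 0. Lengths are in mm, angles in rad, forces in N, time in s.
With the tool pointing down it reaches from about 275 to 1000 mm from the base axis. Payload 8.4 kg.
Tool frame: the origin (TCP) lies midway between the tips of the shut fingers; the grasp point (between the pads) lies 19 mm behind it (r.grip_point_offset is the distance from the TCP to the grasp point, in mm); z points along the fingers, y is the line along which they close (so a half turn about z gives the same grasp; the last joint's range is limited). The gripper opens to 85 mm and grips with 20 to 120 N. Pads are 22 mm wide; open, the fingers measure 114 mm over their backs; the gripper's body (76 mm by 85 mm) begins 54 mm behind the grasp point. The pads swing forward as they close: fully open they stand 13 mm farther back than shut.
Start: joints at [1.228, 0.353, 1.633, -0, 1.155, -0.002], TCP at [208.899, 589.058, 231.281] pointing down, gripper open.
Joint ranges: [-2.63, 2.63], [-0.92, 2.1], [0.06, 2.66], [-1.3, 4.44], [0, 2.69], [-3.02, 3.02]. Speed limits (rad/s): [2.22, 2.22, 2.79, 3.14, 3.14, 3.14].

### API

Orientations are given as [roll, pitch, yaw] about the fixed x, y, z axes, in that order (R = Rz(yaw) Ry(pitch) Rx(roll)).
In Python, from rig import r gives the robot as it stands. The module is installed in compiled form; this text tells all that it offers.
- The arm moves only by the shell command python3 -m creep 'ROWS' [FORCE]. ROWS is text: rows parted by semicolons, each of 7 numbers parted by spaces: the turn, a rotation vector about the tool's x, y, z in degrees, then the shift along the tool's x, y, z in m, then the closure in counts, from 0 (fully open) to 255 (shut). A call has 1 to 8 rows; each row is the pose to reach, as a shift and turn from the pose commanded when the call began, along the tool's axes at that moment; what a row does not reach only later rows make up. A row lasts 1/8 s, in which the tool goes at most 62.5 mm and 10.7 degrees, less where a joint would pass 70% of its speed; a pose out of reach is approached as far as the arm can. A call with a gripper value outside its range is refused whole. The fingers move at their own pace and stop on an object; FORCE is the grip in N (left out, the last holds). Time passes only in rows, so rows that repeat a pose let the fingers close. It gives the time, the measured TCP pose, the force, the opening and the grip force at its end, in the units of the state.
- r.sense(): the state, without advancing time (a new reading comes with each control period).
- r.grab_frame(name): name is "side" or "top"; returns a dict with "img" (400x640x3 uint8, red, green, blue), "range_z" (400x640 float32, mm along the optical axis (not along the pixel's ray), 0 where there is no reading), "K" (3x3 intrinsics, pixels), "world_from_camera" (4x4, takes a point from camera to world coordinates). Camera axes: x right, y up, looking along -z (the intrinsics and any distortion apply to the point x, -y, -z); pixel columns grow to the right and rows downward; lengths in mm; the calibration is good to about 2 mm. A picture is of the moment at which its call begins.
- r.sign_off(): hands the job in; it is judged then, once.
The state is a dict: "clock": time; "qpos": joint angles; "qvel": joint speeds; "joint_efforts": joint torques, N m; "eef_pos": TCP position; "tcp_rot": TCP orientation; "contact_force": force on the tool from outside, world axes, zero at the start; "wrist_torque": the same for the moment, N m; "opening": opening from 0.0 (shut) to 1.0 (fully open); "grasp_force": force on a finger pad.
Only numpy, scipy, OpenCV 4.12 (cv2) and the standard library are available. Lean on these libraries where they do the work, as an engineer would, in place of code of your own. Each camera call takes 0.05 s, during which the arm holds its last target. There are 200 camera calls.

## Working session

There is one attempt and no reset: what is moved stays moved. The work goes in short steps, Python scripts to look and compute and a shell command to move; the robot and the scene stay as the last step left them, time stands still between calls to the robot, and variables do not carry over. Pictures are saved under pics/ and viewed, at most 10 in all, crops included, and the job is handed in when it is done.

```bash
mkdir -p pics; ls; cat > h.py <<'E'
import numpy as np, cv2
from rig import r
def grab(n):
    f=r.grab_frame(n); np.savez(f'{n}.npz',**f); return f
def pts(f):
    z=f['range_z']; K=f['K']; T=f['world_from_camera']
    v,u=np.mgrid[0:z.shape[0],0:z.shape[1]]
    x=(u-K[0,2])/K[0,0]*z; y=(v-K[1,2])/K[1,1]*z
    P=np.stack([x,-y,-z],-1)
    return P@T[:3,:3].T+T[:3,3]
def ray(f,u,v,h):
    K=f['K'];T=f['world_from_camera']
    d=T[:3,:3]@np.array([(u-K[0,2])/K[0,0],-(v-K[1,2])/K[1,1],-1]); o=T[:3,3]
    return o+d*(h-o[2])/d[2]
E
python3 - <<'E'
from h import *
for n in('top','side'):
    f=grab(n); cv2.imwrite(f'pics/{n}0.png',f['img'][:,:,::-1]); print(n,f['world_from_camera'].round(2).tolist(),f['K'].round(1).tolist(),(f['range_z']>0).mean())
s=r.sense(); print({k:np.round(v,3).tolist() for k,v in s.items()})
E
```

```text
pics
top [[-0.03, 0.99, -0.11, 479.32], [-1.0, -0.02, 0.04, 32.47], [0.04, 0.12, 0.99, 922.2], [0.0, 0.0, 0.0, 1.0]] [[394.5, 0.0, 318.5], [0.0, 394.5, 199.9], [0.0, 0.0, 1.0]] 0.99616796875
side [[-0.95, 0.25, -0.19, 413.99], [-0.31, -0.73, 0.61, 506.48], [0.01, 0.63, 0.77, 705.03], [0.0, 0.0, 0.0, 1.0]] [[398.6, 0.0, 313.9], [0.0, 398.6, 191.8], [0.0, 0.0, 1.0]] 0.99594140625
{'clock': 0.1, 'qpos': [1.228, 0.354, 1.634, 0.0, 1.155, -0.002], 'qvel': [-0.001, -0.002, -0.002, 0.0, -0.002, 0.0], 'joint_efforts': [0.0, -60.636, -34.282, 0.0, 0.004, -0.0], 'eef_pos': [208.74, 588.63, 230.598], 'tcp_rot': [-3.14, -0.0, 2.801], 'contact_force': [0.242, 0.586, 0.331], 'wrist_torque': [-0.026, 0.019, -0.02], 'grasp_force': 0.0, 'opening': 1.0}
```

View pics/top0.png

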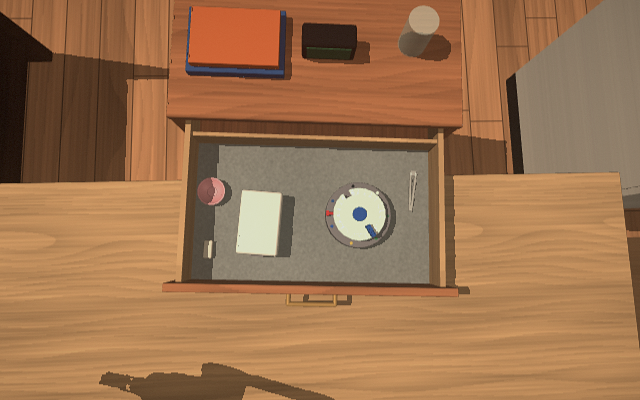

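View pics/side0.png

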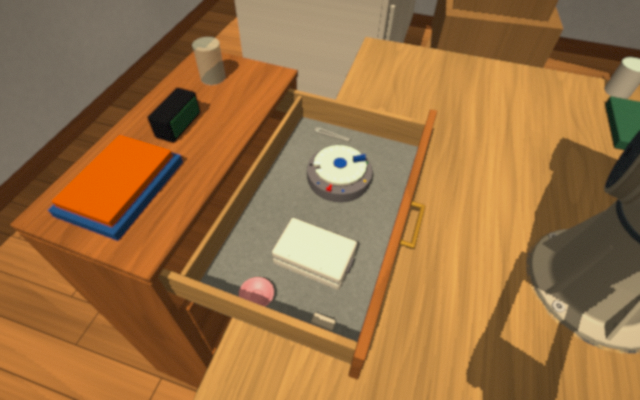

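Top view: the dispenser is centred near (358,215), with the red pin at (329,213), the blue fin at (371,231) and the notch at about (347,194). The cuff case is at (260,222) and the tweezer at (412,190). Next I'll measure these.

```bash
cat >> h.py <<'E'
def measure(f,sink=0,verbose=True,boxes=None):
    """Blue blobs (hub, fin) and red pin -> world points, by colour mask and rays onto known heights"""
    img=f['img']; P=pts(f); hsv=cv2.cvtColor(np.ascontiguousarray(img),cv2.COLOR_RGB2HSV)
    near=(abs(P[:,:,2]-50)<45)&(P[:,:,0]>420)&(P[:,:,0]<800)&(P[:,:,1]>-250)&(P[:,:,1]<150)
    b=((hsv[...,0]>100)&(hsv[...,0]<125)&(hsv[...,1]>130)&near).astype(np.uint8)
    rd=(((hsv[...,0]<6)|(hsv[...,0]>174))&(hsv[...,1]>170)&(hsv[...,2]>90)&near).astype(np.uint8)
    for nm,m in(('blue',b),('red',rd)):
        n,L,S,C=cv2.connectedComponentsWithStats(m)
        for i in range(1,n):
            if S[i,4]>=8:
                z=P[L==i]; print(nm,S[i,4],C[i].round(1),'depth pts',np.median(z,0).round(1),'z max',z[:,2].max().round(1))
    return P
E
python3 - <<'E'
from h import *
for n in('top','side'):
    f=dict(np.load(n+'.npz')); print(n); P=measure(f)
    hsv=cv2.cvtColor(f['img'],cv2.COLOR_RGB2HSV)
    m=((hsv[...,1]<60)&(hsv[...,2]>170)&(P[...,2]>50)&(P[...,2]<85)&(P[...,0]>400)&(P[...,0]<800)).astype(np.uint8)
    k,L,S,C=cv2.connectedComponentsWithStats(m)
    for i in range(1,k):
        if S[i,4]>80: 
            q=P[L==i]; (c,w,a)=cv2.minAreaRect(q[:,:2].astype(np.float32)); print('white',S[i,4],C[i].round(1),q.mean(0).round(1),c,w,a)
    if n=='top': cv2.imwrite('pics/c0.png',cv2.resize(f['img'][170:260,310:430,::-1],None,fx=6,fy=6,interpolation=cv2.INTER_CUBIC))
    # drawer front and side walls
    if n=='top':
        for v in (270,276,280,284,288,292): print(v,P[v,359].round(1))
        for u in (428,432,436,440,444): print(u,P[215,u].round(1))
E
```

```text
top
blue 138 [359.4 213.7] depth pts [545.6 -93.3  65.7] z max 69.9
blue 48 [370.3 230.2] depth pts [ 509.4 -113.7   77. ] z max 81.1
red 19 [328.5 212.5] depth pts [550.5 -25.6  53.2] z max 55.8
white 1834 [358.6 213.2] [547.6 -92.5  61.6] (547.1026611328125, -92.79866790771484) (112.00790405273438, 114.27033233642578) 33.714473724365234
white 2452 [257.9 222.4] [532.9 128.   60.5] (533.8743896484375, 128.3474578857422) (85.95488739013672, 137.61532592773438) 83.9073715209961
270 [421.4 -95.1  14.2]
276 [407.9 -94.6  14.4]
280 [398.8 -94.5  12.7]
284 [396.  -85.5  74.9]
288 [391.8 -79.8 113.2]
292 [383.5 -80.  109.7]
428 [ 543.2 -262.    14. ]
432 [ 541.  -262.1   42.1]
436 [ 539.2 -263.4   64.9]
440 [ 537.6 -265.1   85.1]
444 [ 537.3 -273.7   85.5]
side
blue 49 [359.2 157.8] depth pts [ 505.4 -112.1   74.7] z max 80.2
blue 75 [339.9 162.5] depth pts [543.5 -92.1  67.2] z max 69.6
red 25 [328.8 187.6] depth pts [548.3 -23.7  53.6] z max 56.9
white 1385 [338.6 164.5] [545.6 -89.3  63.2] (544.9789428710938, -93.64561462402344) (115.1751480102539, 115.12467193603516) 87.62387084960938
white 2933 [314.4 247.5] [530.3 129.5  61.8] (532.4578857421875, 126.14246368408203) (88.93933868408203, 138.0127410888672) 84.18844604492188
```

View pics/c0.png

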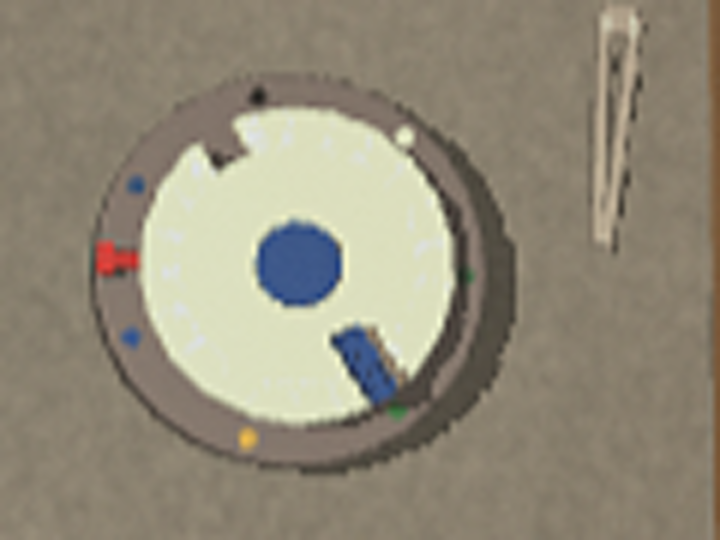

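The blobs agree with the given heights (hub 66, fin top 79, lid top 62 mm):
- **Dispenser:** centre at about (545.5, -93).
- **Pin and fin:** the pin lies at about 86° and the fin at about 209.6°. The lid needs about +57°, so I push anticlockwise on the clockwise side.

Next I'll work out the shifts.

```bash
cat >> h.py <<'E'
from scipy.spatial.transform import Rotation as Ro
C=np.array([545.5,-93.]); PIN=86.3
def go(xyz,yaw,s=None):
    """tool-frame row (rotvec deg, shift m) from present pose to a tool-down pose with tool-x yaw (deg)"""
    s=s or r.sense(); R=Ro.from_euler('xyz',s['tcp_rot']); T=Ro.from_euler('xyz',[180,0,yaw],degrees=True)
    rv=(R.inv()*T).as_rotvec(degrees=True); sh=R.inv().apply(np.array(xyz)-s['eef_pos'])/1000
    print(rv.round(1),sh.round(4)); 
def fin_pose(th,off,rad=43,z=67):
    a=np.radians(th); u=np.array([np.cos(a),np.sin(a)]); t=np.array([-u[1],u[0]])
    return [*(C+rad*u-off*t),z], th-90
E
python3 - <<'E'
from h import *
p,y=fin_pose(209.6,29); print(p,y); p[2]=200; go(p,y)
E
```

```text
[np.float64(493.7874039003329), np.float64(-89.02414730747057), 67] 119.6
[-0.1  0.  40.9] [-0.4952 -0.5434  0.0313]
```

```bash
python3 -m creep '0 0 5 -0.05 -0.055 0 255; 0 0 10 -0.08 -0.09 0 255; 0 0 15 -0.12 -0.13 0 255; 0 0 20 -0.16 -0.175 0 255; 0 0 25 -0.2 -0.22 0.01 255; 0 0 30 -0.24 -0.265 0.01 255; 0 0 35 -0.28 -0.31 0.01 255; 0 0 40.9 -0.32 -0.35 0.01 255' && python3 -c "
from h import *
p,y=fin_pose(209.6,29); p[2]=200; go(p,y); print(r.sense()['eef_pos'])"
```

```text
clock: 1.1
eef_pos: [393.7, 150.3, 221.3]
tcp_rot: [3.141, 0.0, 2.084]
contact_force: [1.4, 0.2, 0.1]
opening: 0.001
grasp_force: 0.0
[ 0.   0.  -0.2] [-0.2576 -0.0302  0.0213]
[393.687278   150.28348613 221.28710003]
```

```bash
python3 -m creep '0 0 0 -0.05 -0.006 0 255; 0 0 0 -0.1 -0.012 0.005 255; 0 0 0 -0.15 -0.018 0.01 255; 0 0 0 -0.2 -0.024 0.015 255; 0 0 0 -0.235 -0.028 0.02 255; 0 0 0 -0.2576 -0.0302 0.0213 255;0 0 0 -0.2576 -0.0302 0.0213 255;0 0 0 -0.2576 -0.0302 0.0213 255' && python3 -c "
from h import *
p,y=fin_pose(209.6,29); go(p,y); print(r.sense()['eef_pos'])
for n in ('top','side'):
    f=grab(n); cv2.imwrite(f'pics/{n}1.png',f['img'][:,:,::-1]); print(n); measure(f)
f1=cv2.resize(f['img'][60:260,240:480,::-1],None,fx=3,fy=3); cv2.imwrite('pics/s1.png',f1)"
```

```text
clock: 2.1
eef_pos: [493.8, -86.2, 199.8]
tcp_rot: [-3.141, -0.001, 2.087]
contact_force: [-0.9, 1.2, -1.1]
opening: -0.001
grasp_force: 0.0
[-0. -0. -0.] [-0.0025 -0.0014  0.1328]
[493.83202722 -86.21543792 199.76798958]
top
red 20 [328.3 212.8] depth pts [550.3 -25.6  52.3] z max 55.0
side
blue 50 [359.3 157.7] depth pts [ 505.2 -112.2   75.2] z max 79.8
blue 75 [339.9 162.5] depth pts [543.6 -92.   67. ] z max 69.2
red 25 [328.8 187.6] depth pts [548.2 -24.7  53.9] z max 57.2
```

View pics/s1.png

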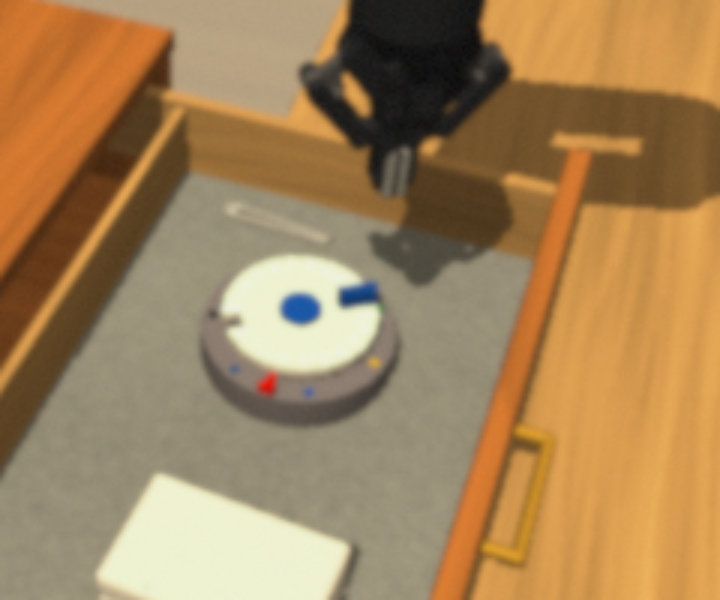

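The side view shows the fin at crop (358,293), the hub at (300,308) and the pin at (267,384), all clear of the gripper. The fingertip is above and beside the fin, so I'll go down.

```bash
python3 -m creep '0 0 0 -0.0025 -0.0014 0.03 255; 0 0 0 -0.0025 -0.0014 0.06 255; 0 0 0 -0.0025 -0.0014 0.09 255; 0 0 0 -0.0025 -0.0014 0.11 255; 0 0 0 -0.0025 -0.0014 0.122 255; 0 0 0 -0.0025 -0.0014 0.128 255; 0 0 0 -0.0025 -0.0014 0.132 255; 0 0 0 -0.0025 -0.0014 0.132 255' && python3 -c "
from h import *
print(r.sense()['eef_pos'])
f=grab('side'); measure(f)
s=r.sense()
for th in (209.6,215,223,231,239,247,255,263):
    p,y=fin_pose(th,16); print(th,end=' '); go(p,y,s)"
```

```text
clock: 3.2
eef_pos: [494.6, -89.6, 68.2]
tcp_rot: [3.141, 0.0, 2.087]
contact_force: [0.9, 0.5, -0.8]
opening: 0.004
grasp_force: 0.0
[494.56145698 -89.58689224  68.23323816]
blue 75 [339.9 162.6] depth pts [543.5 -91.9  67.1] z max 69.3
red 23 [329.  187.7] depth pts [548.1 -24.8  54. ] z max 55.6
209.6 [ 0.  0. -0.] [-0.012  -0.0005  0.0014]
215 [ 0.   0.  -5.4] [-0.0161 -0.0018  0.0014]
223 [  0.    0.  -13.4] [-0.0224 -0.003   0.0014]
231 [  0.    0.  -21.4] [-0.0288 -0.0034  0.0014]
239 [  0.    0.  -29.4] [-0.0352 -0.0028  0.0014]
247 [  0.    0.  -37.4] [-0.0414 -0.0014  0.0014]
255 [  0.    0.  -45.4] [-0.0474  0.0009  0.0014]
263 [  0.    0.  -53.4] [-0.053   0.004   0.0014]
```

```bash
python3 -m creep '0 0 0 -0.008 -0.0003 0.001 255; 0 0 0 -0.012 -0.0005 0.001 255; 0 0 -5.4 -0.0161 -0.0018 0.001 255; 0 0 -13.4 -0.0224 -0.003 0.001 255; 0 0 -21.4 -0.0288 -0.0034 0.001 255; 0 0 -29.4 -0.0352 -0.0028 0.001 255; 0 0 -37.4 -0.0414 -0.0014 0.001 255; 0 0 -37.4 -0.0414 -0.0014 0.001 255' && python3 -c "
from h import *
for n in ('top','side'):
    f=grab(n); print(n);measure(f)
    if n=='side': cv2.imwrite('pics/s2.png',cv2.resize(f['img'][100:230,270:430,::-1],None,fx=4.5,fy=4.5))
s=r.sense(); print(s['eef_pos'])
for th in (252,256,259,262,266):
    p,y=fin_pose(th,16); print(th,end=' '); go(p,y,s)"
```

```text
clock: 4.25
eef_pos: [514.0, -126.8, 67.1]
tcp_rot: [3.142, 0.001, 2.738]
contact_force: [-0.2, 0.5, 0.8]
opening: -0.001
grasp_force: 0.0
top
blue 11 [353.7 211.8] depth pts [550.3 -81.9  65.4] z max 67.8
blue 9 [362.3 209.1] depth pts [ 556.2 -100.1   65.5] z max 67.8
red 21 [328.4 212.8] depth pts [550.2 -25.6  53.3] z max 57.1
side
blue 18 [350.5 151.7] depth pts [ 528.4 -120.4   77.6] z max 90.9
blue 76 [339.9 162.5] depth pts [543.3 -92.2  67. ] z max 70.0
red 24 [329.  187.6] depth pts [548.2 -24.4  53.9] z max 57.4
[ 513.52995085 -126.40814133   66.97499148]
252 [ 0.  -0.  -5.2] [-0.0042 -0.001  -0.    ]
256 [ 0.  -0.  -9.2] [-0.0073 -0.0017 -0.    ]
259 [  0.   -0.  -12.2] [-0.0097 -0.0021 -0.    ]
262 [  0.   -0.  -15.2] [-0.0121 -0.0024 -0.    ]
266 [  0.   -0.  -19.2] [-0.0153 -0.0026 -0.    ]
```

View pics/s2.png

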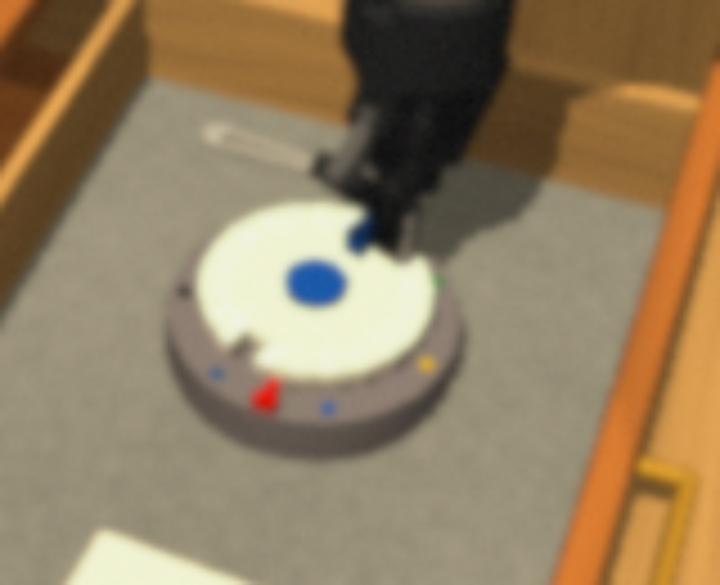

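The side view shows the notch at crop (242,347), moving towards the pin at (267,395), with the finger behind the fin at (365,235). The push is working, so I'll continue to just short of the goal.

```bash
python3 -m creep '0 0 -5.2 -0.0042 -0.001 0 255; 0 0 -9.2 -0.0073 -0.0017 0 255; 0 0 -12.2 -0.0097 -0.0021 0 255; 0 0 -15.2 -0.0121 -0.0024 0 255; 0 0 -15.2 -0.0121 -0.0024 0 255' && cat >> h.py <<'E'
def notch(f):
    """angle of the lid's notch: lid plane points at its rim radius (40..56 mm) that are not white, by ray onto lid top"""
    v,u=np.mgrid[120:250,280:420]; Q=np.array([ray(f,a,b,62)[:2] for a,b in zip(u.ravel(),v.ravel())])-C
    rr=np.hypot(*Q.T); an=np.degrees(np.arctan2(Q[:,1],Q[:,0])); g=f['img'][v.ravel(),u.ravel()].mean(1)
    for lo,hi in((46,50),(50,54)):
        k=(rr>lo)&(rr<hi); b=np.arange(40,131,6); print(lo,[(int(c),int(g[k&(abs(an-c)<3)].mean())) for c in b])
E
python3 -c "
from h import *
for n in ('top','side'):
    f=grab(n); print(n);measure(f);notch(f)
    cv2.imwrite('pics/%s3.png'%n,cv2.resize(f['img'][130:230,290:410,::-1],None,fx=5,fy=5,interpolation=cv2.INTER_CUBIC))
cv2.imwrite('pics/b3.png',cv2.hconcat([cv2.imread('pics/top3.png')[:,:400],cv2.imread('pics/side3.png')[:,:400]]))
s=r.sense(); print(s['eef_pos'])"
```

```text
clock: 4.97
eef_pos: [523.7, -133.1, 67.0]
tcp_rot: [3.142, -0.0, 3.003]
contact_force: [-0.0, -0.2, 1.1]
opening: -0.002
grasp_force: 0.0
top
blue 43 [357.7 210.9] depth pts [554.2 -88.5  65. ] z max 68.7
red 23 [329.5 212.7] depth pts [550.2 -25.9  52.7] z max 54.8
46 [(40, 213), (46, 212), (52, 215), (58, 213), (64, 217), (70, 205), (76, 110), (82, 112), (88, 138), (94, 221), (100, 217), (106, 214), (112, 214), (118, 214), (124, 215), (130, 216)]
50 [(40, 214), (46, 213), (52, 215), (58, 214), (64, 221), (70, 216), (76, 127), (82, 105), (88, 151), (94, 214), (100, 215), (106, 214), (112, 214), (118, 214), (124, 215), (130, 215)]
side
blue 25 [347.3 148.6] depth pts [ 537.9 -127.3   78.4] z max 90.8
blue 76 [339.9 162.5] depth pts [543.4 -91.5  67. ] z max 69.6
red 26 [329.1 187.3] depth pts [548.1 -25.   53.2] z max 56.4
46 [(40, 232), (46, 231), (52, 232), (58, 233), (64, 232), (70, 227), (76, 175), (82, 148), (88, 171), (94, 230), (100, 234), (106, 232), (112, 235), (118, 232), (124, 233), (130, 235)]
50 [(40, 227), (46, 226), (52, 228), (58, 226), (64, 226), (70, 224), (76, 164), (82, 120), (88, 152), (94, 217), (100, 230), (106, 229), (112, 232), (118, 228), (124, 228), (130, 231)]
[ 523.67798418 -133.09432037   66.98537584]
```

View pics/b3.png

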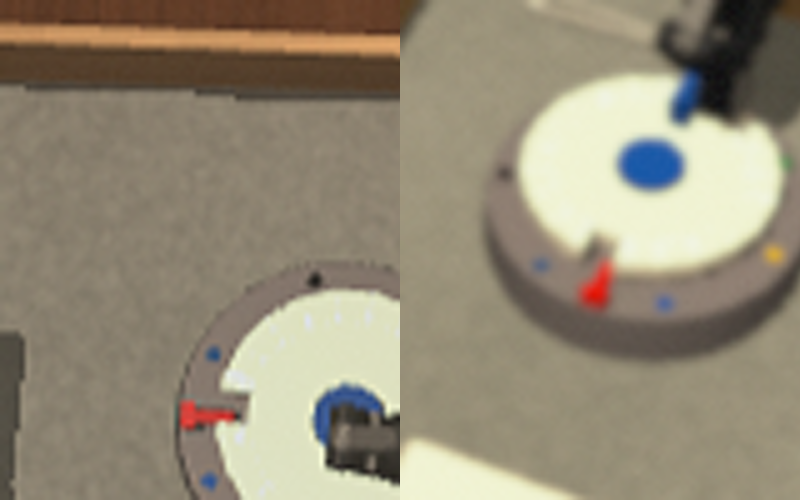

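Left (top view): the notch spans rows 388–427 and the pin is at row 414. Right (side view): the notch is at (600,247) and the pin at (600,285). The notch is at about 82° and the pin at about 86°, so about 4° remains.

```bash
python3 -m creep '0 0 -2 -0.0016 -0.0002 0 255; 0 0 -4.2 -0.0033 -0.0003 0 255; 0 0 -4.2 -0.0033 -0.0003 0 255' && python3 -c "
from h import *
for n in ('top','side'):
    f=grab(n); print(n);measure(f);notch(f)
    cv2.imwrite('pics/%s4.png'%n,cv2.resize(f['img'][180:240,310:360,::-1] if n=='top' else f['img'][140:200,305:355,::-1],None,fx=8,fy=8,interpolation=cv2.INTER_CUBIC))
cv2.imwrite('pics/b4.png',cv2.hconcat([cv2.imread('pics/top4.png'),cv2.imread('pics/side4.png')]))
s=r.sense(); print(s['eef_pos'])
p,y=fin_pose(266,28); print('back'); go(p,y,s)"
```

```text
clock: 5.45
eef_pos: [527.1, -134.0, 67.0]
tcp_rot: [-3.142, 0.0, 3.078]
contact_force: [-0.0, 0.2, 0.3]
opening: 0.0
grasp_force: 0.0
top
blue 50 [357.5 211.3] depth pts [554.  -87.5  65.3] z max 68.5
red 25 [330.1 212.8] depth pts [550.2 -28.   51.8] z max 57.9
46 [(40, 216), (46, 213), (52, 216), (58, 220), (64, 214), (70, 218), (76, 163), (82, 104), (88, 103), (94, 178), (100, 218), (106, 214), (112, 215), (118, 217), (124, 213), (130, 215)]
50 [(40, 216), (46, 214), (52, 213), (58, 214), (64, 214), (70, 220), (76, 186), (82, 99), (88, 98), (94, 192), (100, 218), (106, 214), (112, 215), (118, 214), (124, 215), (130, 214)]
side
blue 23 [345.8 147.9] depth pts [ 541.1 -127.5   78.2] z max 93.8
blue 75 [339.9 162.4] depth pts [543.5 -92.   67.3] z max 69.7
red 29 [329.3 186.9] depth pts [547.8 -26.3  53. ] z max 55.8
46 [(40, 235), (46, 234), (52, 232), (58, 234), (64, 233), (70, 233), (76, 223), (82, 170), (88, 151), (94, 191), (100, 231), (106, 237), (112, 233), (118, 235), (124, 232), (130, 231)]
50 [(40, 230), (46, 226), (52, 225), (58, 228), (64, 227), (70, 229), (76, 222), (82, 148), (88, 124), (94, 158), (100, 232), (106, 233), (112, 231), (118, 233), (124, 229), (130, 229)]
[ 527.0880025  -133.94109776   67.00079606]
back
[0.  0.  0.3] [ 0.0125 -0.0008 -0.    ]
```

View pics/b4.png

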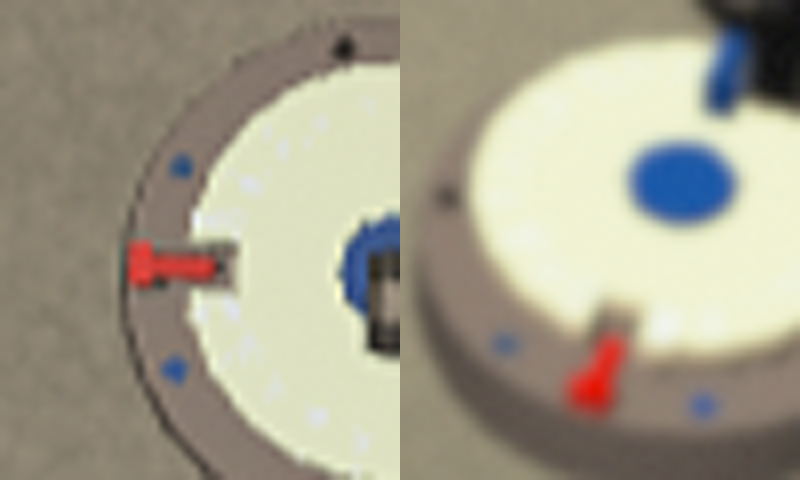

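The notch (top crop rows 243–290) is now centred on the pin (row 266). I'll back off, rise, turn a quarter and go over the button.

```bash
python3 -m creep '0 0 0 0.006 0 0 255; 0 0 0 0.0125 -0.0008 0 255; 0 0 0 0.0125 -0.0008 -0.02 255; 0 0 0 0.0125 -0.0008 -0.04 255; 0 0 0 0.0125 -0.0008 -0.04 255' && python3 -c "
from h import *
s=r.sense(); print(s['eef_pos'])
f=grab('side'); measure(f); go([545.3,-91,90],86,s)"
```

```text
clock: 6.18
eef_pos: [515.1, -134.3, 108.1]
tcp_rot: [-3.141, 0.003, 3.078]
contact_force: [0.4, -0.7, -0.2]
opening: -0.0
grasp_force: 0.0
[ 515.10554537 -134.2519525   108.1313829 ]
blue 30 [346.3 147.4] depth pts [ 540.8 -131.    77.3] z max 81.8
blue 76 [339.9 162.4] depth pts [543.6 -91.9  67. ] z max 69.8
red 28 [329.  187.1] depth pts [548.5 -24.7  54.5] z max 57.5
[ 0.1  0.1 90.4] [-0.0273  0.0451  0.0182]
```

```bash
python3 -m creep '0 0 10 -0.005 0.008 0 255; 0 0 20 -0.01 0.016 0 255; 0 0 30 -0.015 0.025 0 255; 0 0 40 -0.02 0.034 0 255; 0 0 50 -0.0273 0.0451 0 255; 0 0 60 -0.0273 0.0451 0.005 255; 0 0 70 -0.0273 0.0451 0.01 255; 0 0 80 -0.0273 0.0451 0.018 255' && python3 -c "
from h import *
s=r.sense(); go([545.3,-91,70],86,s)"
```

```text
clock: 7.22
eef_pos: [543.9, -90.5, 87.8]
tcp_rot: [-3.14, -0.0, 1.676]
contact_force: [-0.2, -0.9, -0.2]
opening: -0.002
grasp_force: 0.0
[-0.1 -0.  10. ] [-0.0006  0.0014  0.0178]
```

```bash
python3 -m creep '0 0 10 -0.0006 0.001 0.006 255; 0 0 10 -0.0006 0.001 0.012 255; 0 0 10 -0.0006 0.001 0.018 255; 0 0 10 -0.0006 0.001 0.02 255; 0 0 10 -0.0006 0.001 0.022 255;0 0 10 -0.0006 0.001 0.023 255;0 0 10 -0.0006 0.001 0.024 255;0 0 10 -0.0006 0.001 0.024 255'
```

```text
clock: 8.22
eef_pos: [545.7, -91.2, 65.2]
tcp_rot: [3.141, 0.0, 1.508]
contact_force: [-2.0, -0.4, 3.6]
opening: -0.0
grasp_force: 1.1
```

```bash
python3 -m creep '0 0 0 0 0 0.001 255; 0 0 0 0 0 0.002 255; 0 0 0 0 0 0.003 255; 0 0 0 0 0 0.004 255'; python3 -m creep '0 0 0 0 0 0.001 255; 0 0 0 0 0 0.002 255'
```

```text
clock: 8.72
eef_pos: [545.7, -91.2, 60.9]
tcp_rot: [3.141, 0.0, 1.507]
contact_force: [-1.2, 0.6, 3.3]
opening: 0.004
grasp_force: 1.7
clock: 8.98
eef_pos: [545.7, -91.2, 58.9]
tcp_rot: [3.141, 0.0, 1.508]
contact_force: [-0.6, 0.4, 2.8]
opening: 0.004
grasp_force: 1.7
```

Only about 3–4 N and it has passed the 2 mm block, so the notch is going over the pin. I'll press on to the hard stop.

```bash
python3 -m creep '0 0 0 0 0 0.0005 255; 0 0 0 0 0 0.001 255'; python3 -m creep '0 0 0 0 0 0.0005 255; 0 0 0 0 0 0.001 255'
```

```text
clock: 9.22
eef_pos: [545.8, -91.2, 58.0]
tcp_rot: [3.141, 0.0, 1.508]
contact_force: [-0.5, 1.6, 7.7]
opening: 0.005
grasp_force: 3.7
clock: 9.48
eef_pos: [545.9, -91.2, 57.8]
tcp_rot: [3.141, 0.0, 1.507]
contact_force: [-4.8, 1.3, 18.1]
opening: -0.001
grasp_force: 9.0
```

The hard stop came at about 57.8 mm (expected 58) with 18 N. I'll draw back and check.

```bash
python3 -m creep '0 0 0 0 0 -0.003 255; 0 0 0 0 0 -0.02 255; 0 0 0 0 0 -0.06 255; 0 0 0 0 0 -0.11 255; 0 0 0 0.04 0 -0.15 255; 0 0 0 0.04 0.1 -0.15 255; 0 0 0 0.04 0.15 -0.15 255; 0 0 0 0.04 0.15 -0.15 255'; python3 -c "
from h import *
s=r.sense(); print(s['eef_pos'],s['contact_force'])
for n in ('top','side'):
    f=grab(n); print(n); measure(f)
    cv2.imwrite('pics/%s5.png'%n,f['img'][60:340,170:480,::-1] )
cv2.imwrite('pics/b5.png',cv2.hconcat([cv2.imread('pics/top5.png'),cv2.imread('pics/side5.png')]))"
```

```text
clock: 10.48
eef_pos: [700.7, -60.7, 208.0]
tcp_rot: [3.139, 0.0, 1.508]
contact_force: [-0.4, 0.1, -0.0]
opening: 0.0
grasp_force: 0.0
[700.7488994  -60.72997859 208.01232532] [-0.36039263  0.0510759  -0.03478114]
top
red 8 [327.4 213.8] depth pts [549.2 -24.6  51.7] z max 55.4
side
blue 30 [346.  149.8] depth pts [ 540.9 -132.5   69.7] z max 73.6
blue 78 [339.6 165. ] depth pts [543.5 -91.9  59.2] z max 62.1
red 27 [329.2 187. ] depth pts [547.9 -24.2  54. ] z max 57.0
```

View pics/b5.png

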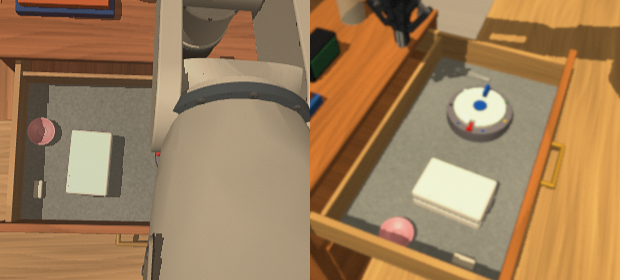

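The side view shows the lid seated: the button dropped from 67.0 to 59.2 mm and the notch is on the pin. The case, dish, eraser and tweezer lie where they were, and the arm is clear.

```bash
python3 -c "
from rig import r
print(r.sign_off())"
```

```text
the job is handed in; nothing more can be done
None
```

I turned the lid until its notch was over the red pin and pressed it home (about 8 mm down). I then drew the arm clear, left everything else in the drawer where it lay, and handed the job in at about 10.5 s of the 48 s; no verdict came back.

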